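# Box the spare trimmer head

### The job

Pack the low trimmer head, the one that fits below the rim, into the grey steel box, lying flat on the box's floor with its knob up, then put the lid on so that it sits level and fully closed. Set both down rather than dropping them, and leave the tall trimmer head where it stands.

Things in the scene. Friction and masses are not known exactly. Their poses are not given: they have to be found in the camera images.
- box: Open grey steel parts box, fixed to the bench, empty. Outside 168 x 138 x 70 mm (x, y, z); walls and floor 4 mm, so inside 160 x 130 mm, floor at z = 4 mm, rim at z = 70 mm. Steel strips stand out 11 mm from the short sides. Origin: centre of its underside; x along the long side, z up.
- lid: Loose grey steel lid, 0.3 to 0.6 kg, grip up. Plate 190 x 160 x 3 mm (x, y), underside 5 mm above the origin; under it a plug 134 x 104 x 5 mm, 13 mm play all round in the box; on it a centred wooden grip bar, 90 mm along x, 20 mm along y, 8 to 38 mm above the origin. Origin: plug's underside centre. Closed: plate on the rim, long side on long side (either way), origin 65 mm above the box's.
- low_head: The low string-trimmer head to pack, loose, 0.15 to 0.31 kg: round black plastic spool housing with grey tabbed cover, 84 mm in diameter, 24 mm high, with a round black knob of 36 mm diameter on top, from 24 to 52 mm. Fits below the rim. Origin: centre of its underside; z up through the knob; yaw does not matter.
- tall_head: The tall trimmer head, a loose bystander to be left alone: same make, but 100 mm in diameter and 58 mm high, with a 46 mm knob up to 88 mm, too tall for the box. Origin: centre of its underside; z up.
Things that resemble listed ones, but are neither listed nor needed, are in the scene too. Leave any blue or purple look-alike of the low_head alone.

How it is judged:
On the way:
1. the low trimmer head lies flat, knob up, on the floor of the box, let go (x of low_head in the frame of box between -0.05 and 0.05 m and y of low_head in the frame of box between -0.035 and 0.035 m and z of low_head in the frame of box between -0.001 and 0.01 m and angle between low_head's own z axis and vertical below 0.12 rad and contact force between low_head and the fingers below 0.05 N), for 0.2 s.
At the end, for the whole second after the job is handed in: The low head rests flat (within 7 degrees) on the floor of the box; the lid lies level (within 2 degrees) with its plate on the rim (height within about 3 mm), its centre within 20 mm of the box's centre and its long side within 12 degrees of the box's; both are at rest (x of low_head in the frame of box between -0.05 and 0.05 m and y of low_head in the frame of box between -0.035 and 0.035 m and z of low_head in the frame of box between -0.001 and 0.01 m and angle between low_head's own z axis and vertical below 0.12 rad and z of lid in the frame of box between 0.061 and 0.0675 m and horizontal distance between lid and box below 0.02 m and angle between lid's own z axis and vertical below 0.035 rad and angle between the x axis of lid and the x axis of box, either way round below 0.21 rad and linear speed of each of lid, low_head below 0.02 m/s); the robot touches nothing.
It fails at once if the tall trimmer head is moved more than 20 mm (distance of tall_head from where it was at the start of the episode above 0.02 m).
It fails at once if the low head is dropped (falls freely at over 0.9 m/s, about 40 mm) (contact force between low_head and the fingers below 0.05 N and contact force between low_head and the arm below 0.05 N and linear speed of low_head above 0.9 m/s).
It fails at once if the lid is dropped (falls freely at over 0.9 m/s, about 40 mm) (contact force between lid and the fingers below 0.05 N and contact force between lid and the arm below 0.05 N and linear speed of lid above 0.9 m/s).
It also fails if it takes over 62 s, if anything falls off the work surface, if the arm or the gripper's body presses on something with over 40 N, if the wrist force passes 120 N, or if a joint passes its speed limit or range.

### The arm

A 7-joint arm with a two-finger parallel gripper is mounted at the origin on the work surface. World frame = base frame: x ahead of the robot, y to its left, z up, the work surface at z = 0. Lengths are in m, angles in rad, forces in N, time in s.
With the tool pointing down it reaches from about 0.35 to 0.9 m from the base axis. Payload 8.1 kg.
Tool frame: the origin (TCP) lies between the finger pads; the fingertips stand ahead of it and the grasp point (between the pads) is the TCP (arm.nose_length is the z of the fingertips in the tool frame, in m); z points along the fingers, y is the line along which they close (so a half turn about z gives the same grasp; the last joint's range is limited). The gripper opens to 92 mm and grips with 3 to 60 N. Pads are 19 mm wide; open, the fingers measure 130 mm over their backs; the gripper's body (75 mm by 190 mm) begins 47 mm behind the grasp point.
Start: joints at [-1.266, 0.434, 0.025, 1.573, -0.012, 1.134, -0.075], TCP at [0.248, 0.574, 0.246] pointing down, gripper open.
Joint ranges: [-2.62, 2.62], [-0.44, 2.09], [-1.27, 1.32], [0.08, 2.57], [-1.32, 4.46], [0.12, 2], [-2.74, 2.74]. Speed limits (rad/s): [2.22, 2.22, 3.01, 3.01, 3.14, 3.14, 3.14].

### API

Orientations are given as a rotation vector (axis times angle).
In Python, from cell import sensors, optics, arm gives the robot as it stands.
- The arm moves only by the tool arm_command, never from a script. Its argument "deltas" is one flat list of numbers, 7 for each row, row after row: the turn, a rotation vector about the world's x, y, z as a fraction of full scale, then the shift along the world's x, y, z as a fraction of full scale, then the finger opening in mm, from 0 to 91.8. In form: [wx, wy, wz, dx, dy, dz, fingers, wx, wy, wz, dx, dy, dz, fingers, ...]. A call has 1 to 20 rows; each row is the pose to reach, as a shift and turn from the pose commanded when the call began; what a row does not reach only later rows make up. Full scale, the value 1, is 1 m for a shift and 90 degrees for a turn. A row lasts 1/10 s, in which the tool goes at most 50 mm and 8.59 degrees, less where a joint would pass 70% of its speed; a pose out of reach is approached as far as the arm can. A call with a number of a shift or a turn outside -1 to 1 is refused whole. A call with a gripper value outside its range is refused whole. The fingers move at their own pace and stop on an object; "force" is the grip in N (left out, the last holds). Time passes only in rows, so rows that repeat a pose let the fingers close. It gives the time, the measured TCP pose, the force, the opening and the grip force at its end, in the units of the state.
- sensors.observe(): the state, without advancing time (a new reading comes with each control period).
- optics.get_image(name): name is "scene" or "top" or "wrist"; returns the picture (480x640x3 uint8, blue, green, red); there is no depth.
- optics.calibration(name): a dict with "camera_matrix" (3x3 intrinsics, pixels), "D" ([k1, k2, p1, p2, k3] as OpenCV has them; the pictures are not rectified), "rvec" (rotation vector, rad) and "tvec" (3), from world to camera coordinates, as OpenCV has them. Camera axes: x right, y down, z forward; pixel columns grow to the right and rows downward; lengths in m; the calibration is good to about 2 mm. A picture is of the moment at which its call begins: read the wrist's pose just before it. calibration takes no time and is no camera call; for the wrist camera it gives the pose at the moment of the call.
- arm.sign_off(): hands the job in; it is judged then, once.
The state is a dict: "clock": time; "joints": joint angles; "dq": joint speeds; "joint_efforts": joint torques, N m; "position": TCP position; "ee_rot": TCP orientation; "force": force on the tool from outside, world axes, zero at the start; "ft_torque": the same for the moment, N m; "width": opening from 0.0 (shut) to 1.0 (fully open); "gripper_force": force on a finger pad.
Only numpy, scipy, OpenCV 4.12 (cv2) and the standard library are available. Lean on these libraries where they do the work, as an engineer would, in place of code of your own. Each camera call takes 0.05 s, during which the arm holds its last target. There are 200 camera calls.

## Working session

There is one attempt and no reset: what is moved stays moved. The work goes in short steps, Python scripts to look and compute and a tool call to move; the robot and the scene stay as the last step left them, time stands still between calls to the robot, and variables do not carry over. Pictures are saved under pics/ and viewed, at most 10 in all, crops included, and the job is handed in when it is done.

Besides the shell and the picture viewer there is one more tool, called after "Request:" as a command line: name --argument value ..., lists and objects as JSON in quotes. arm_command: Moves the arm, as the interface text tells. Its arguments: {"type":"object","properties":{"deltas":{"type":"array","items":{"type":"number"}},"force":{"type":"number"}},"required":["deltas"]}

```bash
mkdir -p pics; python3 - <<'E'
from cell import sensors, optics, arm
import cv2
s=sensors.observe();print(s,arm.nose_length)
for n in ("top","scene"):
    cv2.imwrite(f"pics/{n}0.png",optics.get_image(n)); c=optics.calibration(n); print(n,c)
E
```

```text
{'clock': 0.0, 'joints': array([-1.26561028,  0.4352471 ,  0.02495796,  1.57410493, -0.01161462,
        1.13397365, -0.07508611]), 'dq': array([-1.48422584e-05,  5.98465608e-04, -5.11977402e-04, -9.37407799e-04,
        1.32312510e-03, -1.88136026e-04, -1.29177764e-03]), 'joint_efforts': array([ 2.79831856e-04, -6.67848086e+01,  9.85180065e-01, -3.14450061e+01,
       -6.04993757e-02,  4.27959440e-02,  1.55881994e-04]), 'position': array([0.24770872, 0.57329357, 0.24492675]), 'ee_rot': array([-6.36154293e-01, -3.07630657e+00,  2.47481633e-03]), 'force': array([0.48605984, 0.20825105, 0.09237923]), 'ft_torque': array([ 0.04396824, -0.01447799, -0.00196392]), 'gripper_force': 0.0, 'width': 0.9980939850038294} 0.019
top {'camera_matrix': array([[440.35454562,   0.        , 317.73894257],
       [  0.        , 440.35454562, 240.87507247],
       [  0.        ,   0.        ,   1.        ]]), 'D': array([-0.10456777,  0.        ,  0.        ,  0.        ,  0.        ]), 'rvec': array([ 2.14983357, -2.15015273,  0.15208334]), 'tvec': array([-0.01914221,  0.54973443,  0.79509387])}
scene {'camera_matrix': array([[537.37703387,   0.        , 316.19081521],
       [  0.        , 537.37703387, 239.41202221],
       [  0.        ,   0.        ,   1.        ]]), 'D': array([0.01648847, 0.        , 0.        , 0.        , 0.        ]), 'rvec': array([ 2.14280771,  0.84557807, -0.39185696]), 'tvec': array([-0.39583311, -0.19788476,  1.37251402])}
```

View pics/top0.png

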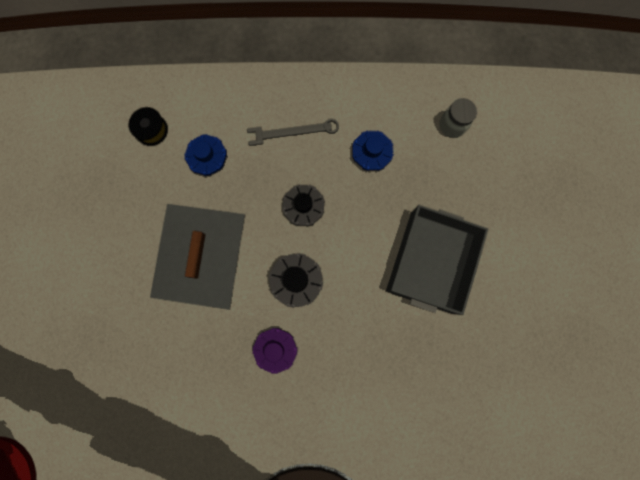

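View pics/scene0.png

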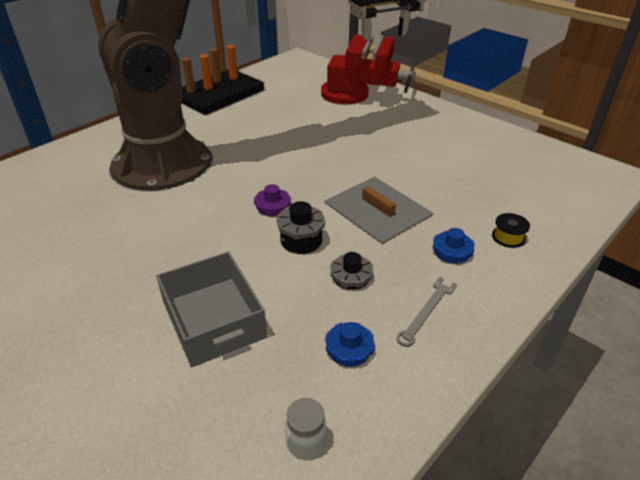

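```bash
cat > h.py <<'E'
import cv2, numpy as np
from cell import sensors, optics, arm
def ray(c,px,z):
    "pixels -> world points on plane z"
    px=np.asarray(px,float).reshape(-1,1,2)
    n=cv2.undistortPoints(px,c["camera_matrix"],c["D"]).reshape(-1,2)
    R=cv2.Rodrigues(c["rvec"])[0]; o=-R.T@c["tvec"]
    d=np.c_[n,np.ones(len(n))]@R
    return o+d*((z-o[2])/d[:,2])[:,None]
def proj(c,P): return cv2.projectPoints(np.asarray(P,float),c["rvec"],c["tvec"],c["camera_matrix"],c["D"])[0].reshape(-1,2)
E
python3 - <<'E'
from h import *
im=cv2.imread("pics/top0.png");c=optics.calibration("top")
print("cam",-cv2.Rodrigues(c["rvec"])[0].T@c["tvec"])
lab=cv2.cvtColor(im,cv2.COLOR_BGR2LAB).astype(int)
for n,p in dict(bench=(340,330),lid=(220,240),low=(290,215),rim=(420,207),boxin=(430,260)).items(): print(n,lab[p[1],p[0]])
bench=lab[330,340]
m=((np.abs(lab-bench)*[0.6,3,3]).sum(2)>25).astype(np.uint8)*255
cs=cv2.findContours(m,cv2.RETR_EXTERNAL,cv2.CHAIN_APPROX_NONE)[0]
for k in cs:
    if cv2.contourArea(k)<400: continue
    (x,y),r=cv2.minEnclosingCircle(k); print((x,y),r,cv2.contourArea(k))
    for z in (.008,.024,.07):
        P=ray(c,k,z)[:,:2].astype(np.float32); print("  ",z,np.round(cv2.minAreaRect(P*1000),1).tolist() if 0 else cv2.minAreaRect(P*1000))
# grip: orange
g=((lab[...,1]>140)&(lab[...,2]>140)).astype(np.uint8); g[350:]=0;g[:100]=0
k=max(cv2.findContours(g,0,1)[0],key=cv2.contourArea); print("grip",cv2.minAreaRect((ray(c,k,.038)[:,:2]*1000).astype(np.float32)))
cv2.imwrite("pics/crop.png",np.hstack([cv2.resize(im[190:330,370:510],None,fx=4,fy=4,interpolation=2),cv2.resize(np.repeat(m[:,:,None],3,2)[180:320,130:345],(240,560))*1]))
E
```

```text
cam [ 0.43390953 -0.01769245  0.86380445]
bench [119 127 141]
lid [ 63 128 132]
low [ 54 128 131]
rim [ 47 127 131]
boxin [ 68 126 132]
(18.0, 450.0) 34.13219451904297 1369.5
   0.008 ((128.34909057617188, 580.9804077148438), (83.1479263305664, 121.75037384033203), 89.4046401977539)
   0.024 ((134.0618133544922, 569.7876586914062), (81.5933837890625, 119.47413635253906), 89.40470886230469)
   0.07 ((150.48583984375, 537.608642578125), (77.12422180175781, 112.93000793457031), 89.40464782714844)
(175.5, 412.0) 187.85443115234375 13563.5
   0.008 ((167.2960205078125, 290.6168518066406), (747.9927368164062, 130.6873016357422), 71.39915466308594)
   0.024 ((172.2805938720703, 284.8527526855469), (734.0083618164062, 128.24400329589844), 71.39915466308594)
   0.07 ((186.61122131347656, 268.28094482421875), (693.8032836914062, 121.21947479248047), 71.39915466308594)
(273.9934997558594, 349.8766174316406) 24.308509826660156 1682.0
   0.008 ((343.8156433105469, 63.85819625854492), (88.04067993164062, 87.19239807128906), 63.92042922973633)
   0.024 ((345.50006103515625, 62.333534240722656), (86
[... 3417 characters left out ...]
   0.024 ((804.8065185546875, -304.47650146484375), (66.3533706665039, 100.18411254882812), 37.832244873046875)
   0.07 ((784.4909057617188, -288.7680358886719), (62.71885681152344, 94.6965560913086), 37.832218170166016)
(319.5, 37.0) 321.6353759765625 41508.0
   0.008 ((1037.9627685546875, -26.112548828125), (204.00234985351562, 1539.41845703125), 0.12395171821117401)
   0.024 ((1026.669677734375, -25.95501708984375), (200.1883544921875, 1510.637451171875), 0.1239473894238472)
   0.07 ((994.2012939453125, -25.50250244140625), (189.2230224609375, 1427.8927001953125), 0.12394921481609344)
grip ((524.509033203125, 218.73641967773438), (10.969368934631348, 81.60824584960938), 81.74068450927734)
```

View pics/crop.png

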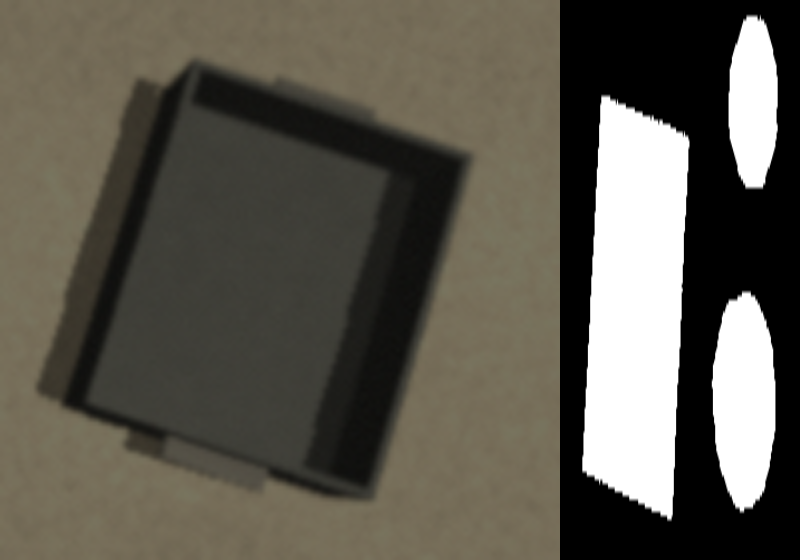

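```bash
python3 - <<'E'
from h import *
im=cv2.imread("pics/top0.png");c=optics.calibration("top")
q=np.array([(193,60),(471,155),(372,498),(85,403)])/4+[370-.4,190-.4]
P=ray(c,q,.07)[:,:2]; print(P, np.linalg.norm(P-np.roll(P,-1,0),axis=1), P.mean(0))
d=P[0]-P[3]+P[1]-P[2]; a=np.arctan2(d[1],d[0]); print("yaw",np.degrees(a))
e=np.array([np.cos(a),np.sin(a)]); f=np.array([-e[1],e[0]])
C=P[[0,1,2]]; # corner estimates of centre by known dims
print([P[0]-.084*e-.069*f,P[1]-.084*e+.069*f,P[2]+.084*e+.069*f,P[3]+.084*e-.069*f])
ctr=P.mean(0)
B=[(*(ctr+sx*.084*e+sy*.069*f),z) for z in(.07,0) for sx,sy in((1,1),(1,-1),(-1,-1),(-1,1))]
print((proj(c,B)-[369.6,189.6])*4)
# scene check
cs=optics.calibration("scene"); s=cv2.imread("pics/scene0.png")
cv2.polylines(s,[proj(cs,B[:4]).astype(int)],True,(0,0,255),1)
t=np.linspace(0,6.28,40)
for x,y,r,z in((.6227,.0105,.042,.024),(.6227,.0105,.018,.052)):
    cv2.polylines(s,[proj(cs,np.c_[x+r*np.cos(t),y+r*np.sin(t),0*t+z]).astype(int)],True,(0,0,255),1)
a=np.radians(82.25-90)
e=np.array([np.cos(a),np.sin(a)]); f=np.array([-e[1],e[0]])
for hx,hy,z in((.095,.08,.008),(.045,.01,.038)):
    cv2.polylines(s,[proj(cs,[(*(np.array([.5255,.2176])+sx*hx*e+sy*hy*f),z) for sx,sy in((1,1),(1,-1),(-1,-1),(-1,1))]).astype(int)],True,(0,0,255),1)
cv2.imwrite("pics/chk.png",cv2.resize(s[160:380,140:460],None,fx=2.5,fy=2.5))
R=cv2.Rodrigues(sensors.observe()["ee_rot"])[0];print(R)
# low head knob top in the top image
lab=cv2.cvtColor(im,cv2.COLOR_BGR2GRAY)
E
```

```text
[[ 0.61320618 -0.20478943]
 [ 0.56880312 -0.334479  ]
 [ 0.41177505 -0.28070312]
 [ 0.45536179 -0.15074861]] [0.13708032 0.1659809  0.13706925 0.16683903] [ 0.51228654 -0.24268004]
yaw -18.901917003189677
[array([ 0.51138343, -0.24285685]), array([ 0.51168534, -0.24198813]), array([ 0.5135978, -0.2426357]), array([ 0.51247957, -0.24323947])]
[[192.55350467  58.09416237]
 [472.36740843 153.7280823 ]
 [372.19282734 500.92442083]
 [ 83.77274365 403.43551094]
 [161.23147133  88.86586055]
 [419.85380781 176.99489891]
 [325.84404755 497.2399072 ]
 [ 60.10867307 407.37459247]]
[[-9.17953959e-01  3.96686719e-01 -4.19146872e-04]
 [ 3.96686917e-01  9.17953030e-01 -1.31342101e-03]
 [-1.36259528e-04 -1.37193009e-03 -9.99999050e-01]]
```

View pics/chk.png

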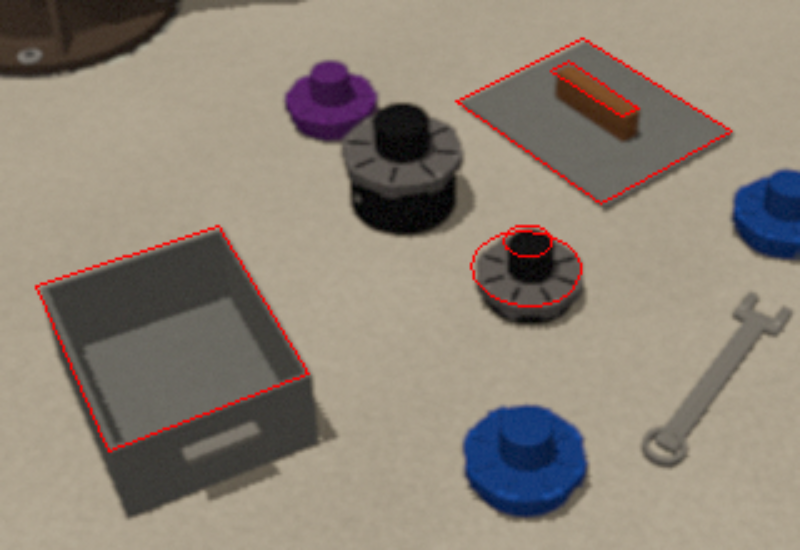

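The top view gives the box centre at (0.512, −0.243) with yaw −18.9°. The lid is at (0.5255, 0.2176) with yaw −7.75°, and the low head is at about (0.62, 0.01). Reprojected in the scene view, the box and lid agree well, but the low head is about 4 mm off. I'll check it with the wrist camera from above.

Request:
arm_command --deltas '[0,0,0,0.374,-0.562,-0.03,91.8,0,0,0,0.374,-0.562,-0.03,91.8,0,0,0,0.374,-0.562,-0.03,91.8,0,0,0,0.374,-0.562,-0.03,91.8,0,0,0,0.374,-0.562,-0.03,91.8,0,0,0,0.374,-0.562,-0.03,91.8,0,0,0,0.374,-0.562,-0.03,91.8,0,0,0,0.374,-0.562,-0.03,91.8,0,0,0,0.374,-0.562,-0.03,91.8,0,0,0,0.374,-0.562,-0.03,91.8,0,0,0,0.374,-0.562,-0.03,91.8,0,0,0,0.374,-0.562,-0.03,91.8,0,0,0,0.374,-0.562,-0.03,91.8,0,0,0,0.374,-0.562,-0.03,91.8,0,0,0,0.374,-0.562,-0.03,91.8,0,0,0,0.374,-0.562,-0.03,91.8,0,0,0,0.374,-0.562,-0.03,91.8,0,0,0,0.374,-0.562,-0.03,91.8]' --force 25

```text
clock: 1.9
position: [0.6214, 0.0135, 0.2158]
ee_rot: [-0.633, -3.077, -0.001]
force: [0.4, 0.0, 0.3]
width: 0.998
gripper_force: 0.0
```

```bash
python3 - <<'E'
from h import *
c=optics.calibration("wrist"); im=optics.get_image("wrist"); s=sensors.observe()
print(s["position"],s["ee_rot"],s["joints"])
t=np.linspace(0,6.28,60)
np.savez("w1.npz",**c); cv2.imwrite("pics/w1raw.png",im)
for r,z in((.042,.024),(.018,.052)):
    cv2.polylines(im,[proj(c,np.c_[.6227+r*np.cos(t),.0105+r*np.sin(t),0*t+z]).astype(int)],True,(0,0,255),1)
cv2.imwrite("pics/w1.png",im)
E
```

```text
[0.62147343 0.01333531 0.21586317] [-6.32823576e-01 -3.07696999e+00 -9.89330229e-04] [-0.2740442   0.45641186  0.24308882  1.63475123 -0.12230534  1.06536427
  1.16956769]
```

View pics/w1.png

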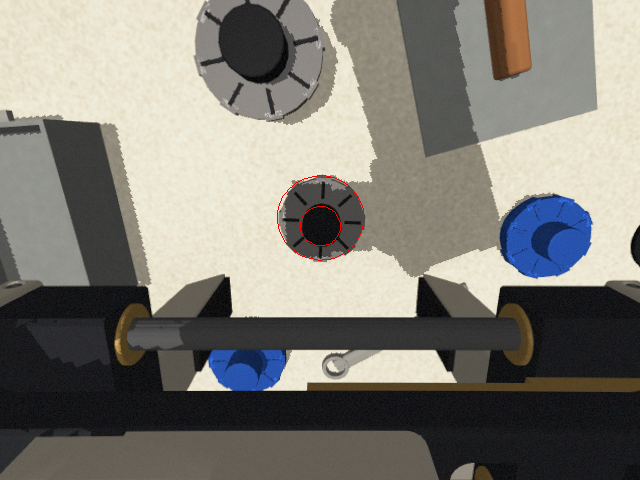

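The wrist view shows the knob at (321, 226) and the cover at (321, 219). The overlay agrees to about 2 mm. I'll descend and grip the knob.

Request:
arm_command --deltas '[0,0,0,0.002,-0.003,-0.03,91.8,0,0,0,0.002,-0.003,-0.06,91.8,0,0,0,0.002,-0.003,-0.09,91.8,0,0,0,0.002,-0.003,-0.12,91.8,0,0,0,0.002,-0.003,-0.14,91.8,0,0,0,0.002,-0.003,-0.155,91.8,0,0,0,0.002,-0.003,-0.165,91.8,0,0,0,0.002,-0.003,-0.169,91.8,0,0,0,0.002,-0.003,-0.169,91.8,0,0,0,0.002,-0.003,-0.169,25,0,0,0,0.002,-0.003,-0.169,25,0,0,0,0.002,-0.003,-0.169,25,0,0,0,0.002,-0.003,-0.169,25,0,0,0,0.002,-0.003,-0.169,25,0,0,0,0.002,-0.003,-0.169,25,0,0,0,0.002,-0.003,-0.169,25,0,0,0,0.002,-0.003,-0.169,25,0,0,0,0.002,-0.003,-0.169,25]' --force 25

```text
clock: 3.75
position: [0.624, 0.0088, 0.0468]
ee_rot: [0.636, 3.076, 0.0]
force: [0.7, 0.8, -0.1]
width: 0.382
gripper_force: 25.0
```

Request:
arm_command --deltas '[0,0,0,0,0,0.01,25,0,0,0,0,0,0.03,25,0,0,0,0,0,0.06,25,0,0,0,0,0,0.09,25,0,0,0,0,0,0.12,25,0,0,0,-0.012,-0.027,0.12,25,0,0,0,-0.024,-0.054,0.12,25,0,0,0,-0.036,-0.081,0.12,25,0,0,0,-0.048,-0.108,0.12,25,0,0,0,-0.06,-0.135,0.12,25,0,0,0,-0.072,-0.162,0.12,25,0,0,0,-0.084,-0.189,0.12,25,0,0,0,-0.096,-0.216,0.12,25,0,0,0,-0.105,-0.236,0.12,25,0,0,0,-0.112,-0.252,0.12,25,0,0,0,-0.112,-0.252,0.12,25,0,0,0,-0.112,-0.252,0.12,25]'

```text
clock: 5.45
position: [0.5118, -0.2431, 0.167]
ee_rot: [0.638, 3.076, 0.001]
force: [0.0, 0.7, -2.4]
width: 0.387
gripper_force: 25.0
```

```bash
python3 - <<'E'
from h import *
a=optics.get_image("scene"); b=optics.get_image("top")
cv2.imwrite("pics/p1.png",np.hstack([cv2.resize(a[140:420,100:420],(400,350)),cv2.resize(b[160:370,320:560],(400,350))]))
print(sensors.observe())
E
```

```text
{'clock': 5.55, 'joints': array([ 0.14807498,  0.42350003,  0.27277461,  1.83141732, -0.14216349,
        0.90566343,  1.65020465]), 'dq': array([-0.00807522,  0.00518232, -0.00304568, -0.00013849,  0.00112812,
       -0.00346393,  0.00324974]), 'joint_efforts': array([ 9.24180485e-01, -6.14317560e+01,  4.99948919e+00, -2.78105235e+01,
        1.19888345e-01,  9.41842538e-02, -2.50599260e-03]), 'position': array([ 0.51238048, -0.24201328,  0.16685436]), 'ee_rot': array([6.34128631e-01, 3.07689470e+00, 1.23040542e-03]), 'force': array([ 0.46557143, -0.24547664, -1.97245706]), 'ft_torque': array([ 0.04373563, -0.00598428,  0.03044631]), 'gripper_force': 24.99976247549057, 'width': 0.38815632277235534}
```

View pics/p1.png

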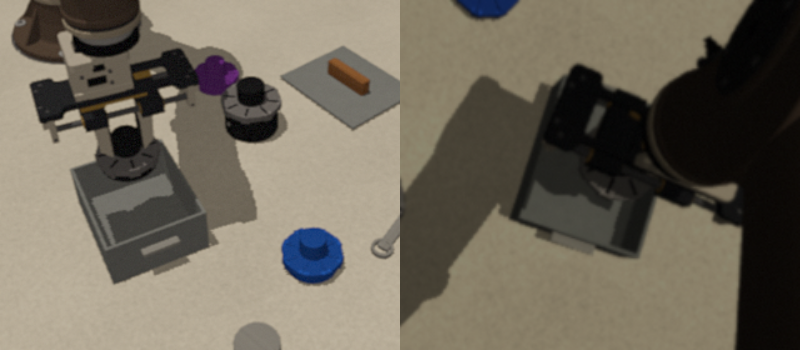

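Both views show the head held level over the box, and the −2 N force reading fits its weight. I'll lower it.

Request:
arm_command --deltas '[0,0,0,0,0,-0.02,25,0,0,0,0,0,-0.04,25,0,0,0,0,0,-0.06,25,0,0,0,0,0,-0.08,25,0,0,0,0,0,-0.095,25,0,0,0,0,0,-0.105,25,0,0,0,0,0,-0.11,25,0,0,0,0,0,-0.113,25,0,0,0,0,0,-0.115,25,0,0,0,0,0,-0.116,25,0,0,0,0,0,-0.116,25,0,0,0,0,0,-0.116,25]'

```text
clock: 6.75
position: [0.5121, -0.2434, 0.0511]
ee_rot: [0.636, 3.076, -0.0]
force: [-0.2, 1.2, -3.1]
width: 0.385
gripper_force: 25.0
```

Still hanging and within about 1 mm of the floor. I'll go down another millimetre or so, then release.

Request:
arm_command --deltas '[0,0,0,0,0,-0.001,25,0,0,0,0,0,-0.0015,25,0,0,0,0,0,-0.0015,25,0,0,0,0,0,-0.0015,60,0,0,0,0,0,-0.0015,60,0,0,0,0,0,-0.0015,60,0,0,0,0,0,-0.0015,60,0,0,0,0,0,0.02,60,0,0,0,0,0,0.05,60,0,0,0,0,0,0.09,60,0,0,0,0,0,0.13,60,0,0,0,0,0,0.17,60,0,0,0,0,0,0.2,60,0,0,0,0,0,0.2,60]'

```text
clock: 8.15
position: [0.5139, -0.2443, 0.2552]
ee_rot: [0.635, 3.069, -0.001]
force: [0.1, 0.3, -0.3]
width: 0.654
gripper_force: 0.0
```

Request:
arm_command --deltas '[0,0,0.02,0.001,0.04,0,60,0,0,0.04,0.003,0.08,0,60,0,0,0.06,0.004,0.12,0,60,0,0,0.08,0.005,0.16,0,60,0,0,0.1,0.006,0.2,0,60,0,0,0.12,0.007,0.24,0,60,0,0,0.14,0.008,0.28,0,60,0,0,0.16,0.009,0.32,0,60,0,0,0.173,0.01,0.36,0,60,0,0,0.173,0.012,0.4,0,60,0,0,0.173,0.013,0.44,0,60,0,0,0.173,0.0135,0.46,0,60,0,0,0.173,0.0135,0.4605,0,60,0,0,0.173,0.0135,0.4605,0,60]'

```text
clock: 9.55
position: [0.5251, 0.2169, 0.2498]
ee_rot: [-0.213, -3.133, 0.002]
force: [-0.0, -0.5, 1.2]
width: 0.657
gripper_force: 0.0
```

```bash
python3 - <<'E'
from h import *
c=optics.calibration("wrist"); w=optics.get_image("wrist"); b=optics.get_image("top"); s=sensors.observe()
R=cv2.Rodrigues(s["ee_rot"])[0]; print(s["position"],np.degrees(np.arctan2(R[1,1],R[0,1])),R[2])
lab=cv2.cvtColor(w,cv2.COLOR_BGR2LAB).astype(int)
g=((lab[...,1]>140)&(lab[...,2]>145)).astype(np.uint8)
k=max(cv2.findContours(g,0,1)[0],key=cv2.contourArea)
print("grip box px",cv2.boundingRect(k)); print(cv2.minAreaRect((ray(c,k,.038)[:,:2]*1000).astype(np.float32)))
e=np.array([np.cos(np.radians(-7.75)),np.sin(np.radians(-7.75))]);f=np.array([-e[1],e[0]])
cv2.polylines(w,[proj(c,[(*(np.array([.5255,.2176])+sx*.045*e+sy*.01*f),.038) for sx,sy in((1,1),(1,-1),(-1,-1),(-1,1))]).astype(int)],True,(0,0,255),1)
cv2.imwrite("pics/w2.png",np.hstack([cv2.resize(w,(440,330)),cv2.resize(b[190:330,370:510],(330,330))]))
E
```

```text
[0.52547306 0.21555128 0.2503242 ] 82.09393623377412 [ 3.96698892e-04 -1.09279455e-03 -9.99999324e-01]
grip box px (317, 169, 19, 42)
((502.2421569824219, 222.64010620117188), (18.223684310913086, 41.351478576660156), 82.14833068847656)
```

View pics/w2.png

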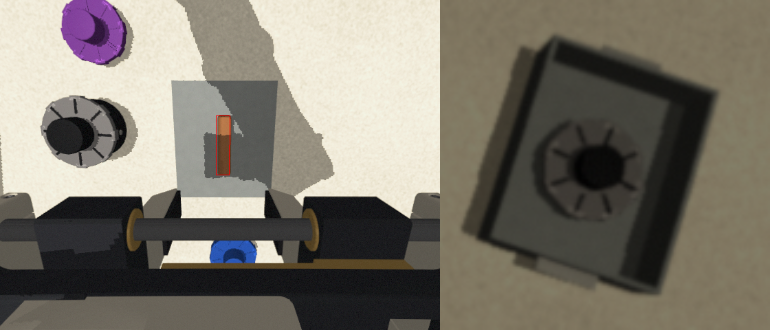

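The head lies in the box about centred, and the lid bar is under the overlay (wrist crop, about (224, 145)). Next I'll descend and grip the bar.

Request:
arm_command --deltas '[0,0,0,0,0.001,-0.03,60,0,0,0,0,0.001,-0.07,60,0,0,0,0,0.001,-0.11,60,0,0,0,0,0.001,-0.15,60,0,0,0,0,0.001,-0.18,60,0,0,0,0,0.001,-0.2,60,0,0,0,0,0.001,-0.212,60,0,0,0,0,0.001,-0.218,60,0,0,0,0,0.001,-0.218,60,0,0,0,0,0.001,-0.218,10,0,0,0,0,0.001,-0.218,10,0,0,0,0,0.001,-0.218,10,0,0,0,0,0.001,-0.218,10,0,0,0,0,0.001,-0.218,10,0,0,0,0,0.001,-0.218,10,0,0,0,0,0.001,-0.218,10]' --force 50

```text
clock: 11.25
position: [0.5255, 0.2185, 0.0329]
ee_rot: [0.213, 3.134, 0.001]
force: [-0.6, 1.0, 3.1]
width: 0.215
gripper_force: 50.0
```

Request:
arm_command --deltas '[0,0,0,0,0,0.01,10,0,0,0,0,0,0.03,10,0,0,0,0,0,0.06,10,0,0,0,0,0,0.1,10,0,0,0,0,0,0.14,10,0,0,0,0,0,0.16,10,0,0,-0.01,-0.001,-0.03,0.16,10,0,0,-0.02,-0.002,-0.07,0.16,10,0,0,-0.03,-0.003,-0.11,0.16,10,0,0,-0.04,-0.004,-0.15,0.16,10,0,0,-0.05,-0.005,-0.19,0.16,10,0,0,-0.06,-0.006,-0.23,0.16,10,0,0,-0.07,-0.007,-0.27,0.16,10,0,0,-0.08,-0.008,-0.31,0.16,10,0,0,-0.09,-0.009,-0.35,0.16,10,0,0,-0.1,-0.01,-0.39,0.16,10,0,0,-0.11,-0.012,-0.425,0.16,10,0,0,-0.124,-0.013,-0.45,0.16,10,0,0,-0.124,-0.013,-0.461,0.16,10,0,0,-0.124,-0.013,-0.461,0.16,10]'

```text
clock: 13.25
position: [0.5116, -0.2441, 0.1927]
ee_rot: [-0.521, -3.097, 0.001]
force: [-1.3, 0.4, -4.7]
width: 0.214
gripper_force: 50.0
```

```bash
python3 - <<'E'
from h import *
a=optics.get_image("scene"); b=optics.get_image("wrist"); s=sensors.observe()
R=cv2.Rodrigues(s["ee_rot"])[0]; print(s["position"],s["force"],s["ft_torque"],s["width"],np.degrees(np.arctan2(R[1,1],R[0,1])))
cv2.imwrite("pics/p2.png",np.hstack([cv2.resize(a[140:420,100:420],(400,350)),cv2.resize(b,(400,350))]))
E
```

```text
[ 0.51237865 -0.24110689  0.19253449] [ 0.30071859 -0.07742871 -4.79005021] [ 0.10348281 -0.05614524  0.03085027] 0.2146262336576512 71.12102016017404
```

View pics/p2.png

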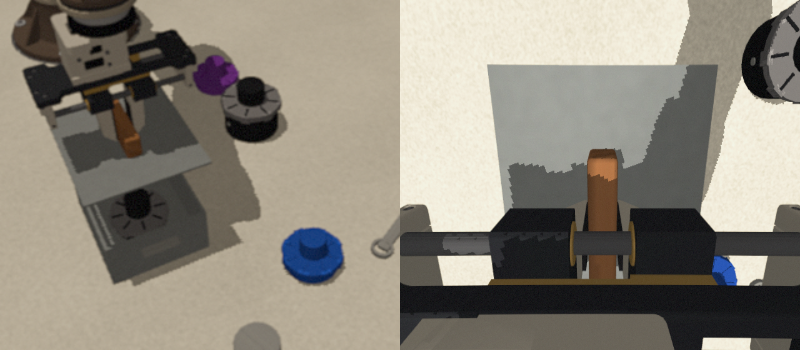

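The lid is held level over the box and aligned with it: tool y is at 71.1°, as wanted. Lowering it now.

Request:
arm_command --deltas '[0,0,0,0,0,-0.02,10,0,0,0,0,0,-0.04,10,0,0,0,0,0,-0.06,10,0,0,0,0,0,-0.075,10,0,0,0,0,0,-0.083,10,0,0,0,0,0,-0.088,10,0,0,0,0,0,-0.091,10,0,0,0,0,0,-0.093,10,0,0,0,0,0,-0.094,10,0,0,0,0,0,-0.094,10,0,0,0,0,0,-0.094,10]'

```text
clock: 14.45
position: [0.5126, -0.2429, 0.099]
ee_rot: [0.517, 3.098, -0.0]
force: [0.3, 0.1, -4.3]
width: 0.218
gripper_force: 50.0
```

Request:
arm_command --deltas '[0,0,0,0,0,-0.001,10,0,0,0,0,0,-0.002,10,0,0,0,0,0,-0.002,10]'

```text
clock: 14.75
position: [0.5126, -0.2429, 0.0979]
ee_rot: [0.518, 3.098, 0.0]
force: [-3.7, 1.9, 7.9]
width: 0.214
gripper_force: 50.0
```

The force has turned to +8 N, so the lid is on the rim. Release, rise and clear.

Request:
arm_command --deltas '[0,0,0,0,0,0,45,0,0,0,0,0,0,45,0,0,0,0,0,0,45,0,0,0,0,0,0,45,0,0,0,0,0,0.02,45,0,0,0,0,0,0.05,45,0,0,0,0,0,0.09,45,0,0,0,0,0,0.13,45,0,0,0,0,0,0.17,45,0,0,0,0.01,0.04,0.17,45,0,0,0,0.02,0.08,0.17,45,0,0,0,0.03,0.12,0.17,45,0,0,0,0.04,0.16,0.17,45,0,0,0,0.04,0.2,0.17,45,0,0,0,0.04,0.24,0.17,45,0,0,0,0.04,0.28,0.17,45,0,0,0,0.04,0.32,0.17,45,0,0,0,0.04,0.36,0.17,45,0,0,0,0.04,0.36,0.17,45]'

```text
clock: 16.65
position: [0.5515, 0.1245, 0.2664]
ee_rot: [-0.504, -3.1, -0.005]
force: [-0.3, 0.3, 0.4]
width: 0.491
gripper_force: 0.0
```

```bash
python3 - <<'E'
from h import *
c=optics.calibration("top"); a=optics.get_image("scene"); b=optics.get_image("top"); print(sensors.observe()["clock"])
lab=cv2.cvtColor(b,cv2.COLOR_BGR2LAB).astype(int)
g=((lab[...,1]>140)&(lab[...,2]>140)).astype(np.uint8); g[:,:360]=0;g[:180]=0;g[340:]=0
k=max(cv2.findContours(g,0,1)[0],key=cv2.contourArea); print("grip",cv2.minAreaRect((ray(c,k,.103)[:,:2]*1000).astype(np.float32)))
e=np.array([np.cos(np.radians(-18.9)),np.sin(np.radians(-18.9))]);f=np.array([-e[1],e[0]])
L=[(*(np.array([.512,-.243])+sx*.095*e+sy*.08*f),.073) for sx,sy in((1,1),(1,-1),(-1,-1),(-1,1))]
for i,n in((a,"scene"),(b,"top")): cv2.polylines(i,[proj(optics.calibration(n),L).round().astype(int)],True,(0,0,255),1)
cv2.imwrite("pics/p3.png",np.hstack([cv2.resize(a[200:400,110:330],(420,380)),cv2.resize(b[180:340,360:520],(380,380))]))
E
```

```text
16.75
grip ((511.9566955566406, -242.8250732421875), (16.835763931274414, 86.29010772705078), 70.91165924072266)
```

View pics/p3.png

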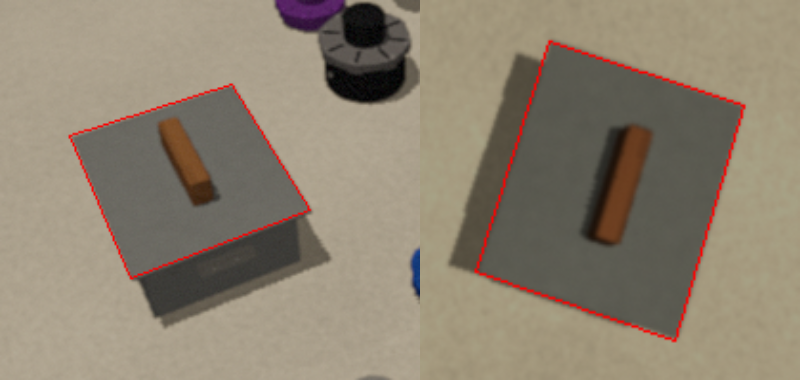

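In both views the lid's edges lie on the expected closed outline. The bar is centred at (0.512, −0.243) with yaw −19.1°, so the lid is level and closed.

```bash
python3 -c "
from cell import arm
print(arm.sign_off())"
```

```text
the job is handed in; nothing more can be done
None
```

The low head is packed flat, knob up, near the middle of the box, the lid is on level and fully closed in the camera views, the tall head was not touched, and the job was handed in at about 17 s; the sign-off gave no verdict.

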